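# Clamp a lock cylinder in the bench fixture

### The job

The lock cylinder standing in the slot of the clamping fixture is not yet up against the stop: push it along the slot until it is fully home. Then swing the hinged clamp bar down over it and press the bar until its sprung clip snaps under the catch pin, so that the clamp holds by itself with its pad pressing on the cylinder; leave everything else on the counter where it is.

Things in the scene. Friction and masses are not known exactly. Their poses are not given: they have to be found in the camera images.
- fixture: Clamping fixture screwed to the counter; grey base plate 12 mm thick, x -79 to +31, y +-69 mm. Origin on the counter under the closed bar's middle; x along the slot away from the robot to the stop, y left to the bar's hinge, z up. Slot at y = 0 between two rails (outer faces y +-18, tops 24 mm above the counter). Hinge cheeks at y +50 are 74 mm high, pin lugs at y -47 48 mm high.
- stop_face (a point): Middle of the end stop's face that the cylinder must touch (steel plate 46 mm wide, top 40 mm above the counter): x = +12 mm, y = 0, 36.5 mm above the counter in the fixture frame; same axes as the fixture.
- cylinder: Lock cylinder, 62 mm long, 33 high, 17 across its round barrel, 0.19 kg. It stands in the slot, thin flange down, barrel up, length along the slot, 15 to 35 mm short of the stop. Barrel top 45 mm above the counter, 21 mm above the rails. Origin at its middle, 28.6 mm above the counter, 8.5 mm left of the slot's middle; its x points down, its y along the slot to the stop. Slides with 1 to 3 N.
- near_end (a point): Middle of the barrel's end face toward the robot, 37 mm above the counter: the face to push on.
- far_end (a point): Middle of the barrel's end face toward the stop, 37 mm above the counter; home when it touches the stop.
- clamp_bar (a joint): Hinge of the clamp bar, rad: 0 closed, level; 1.57 upright; larger leaning back to the left (starts 1.65 to 2.1). Stays where left. Clip meets pin and pad meets cylinder at about 0.1; press on with 9 to 13 N at bar_press; the clip snaps in at 0.02, go to -0.02 to be sure (stop -0.045). Latched it rests near 0.01; unlatched it springs up to 0.1, or hangs half caught at 0.03, clip at 0.16.
- bar_hinge (a point): Hinge axis of the clamp bar: x = 0, y = +50 mm, 64 mm above the counter in the fixture frame; the axis runs along the fixture's x.
- bar_press (a point): Place to push and press on the bar's upper face, 75 mm from the hinge axis, 4 mm above the bar's mid-plane (bare from 60 to 90 mm). Bar closed: 68 mm above the counter, 25 mm right of the slot. Aluminium bar, 18 mm wide, 8 mm thick, 95 mm from hinge axis to clip pivot. Its axes match the fixture's when the bar is closed and turn with the bar: -y to the free end, z out of the upper face.
- clip (a joint): Hinge of the sprung clip at the bar's free end, rad: 0 at rest (square under the bar), positive when pushed outward, away from the hinge; the pin pushes it to about 0.17 on the way down and it springs back to 0 once its hook is under the pin. A bent steel strip, 16 mm wide, reaching 46 mm below and 18 mm beyond its pivot.
- catch_pin (a point): Middle of the fixed steel catch pin, 6 mm thick, lying along the fixture's x between its two lugs: x = 0, y = -47 mm, 42 mm above the counter.
- plunger: Spring plunger through the bar, 50 mm from the hinge axis: a rubber pad, 17 mm across, below the bar and a steel nut, 11 mm across, standing up to 13 mm above the bar's upper face (not a place to press). Origin on the bar's mid-plane, z out of the upper face. Clamped, it presses on the cylinder with about 10 N.
- nickel_cylinder: a second, nickel-grey lock cylinder lying on its side on the counter to the right of the fixture, 33 x 65 x 17 mm; bystander, origin at the centre of its underside; leave it where it is.
- screwdriver: screwdriver with an orange handle lying behind the fixture, 163 mm long, 27 mm thick; bystander, origin at the centre of its underside; leave it where it is.
- hex: hex key lying to the left of the fixture, 28 x 79 x 4 mm; bystander, origin at the centre of its underside; leave it where it is.
- tin: round flat tin, 70 mm across, 24 mm high, left of the fixture; bystander, origin at the centre of its underside; leave it where it is.
- padlock_b: brass padlock lying flat left of the fixture, the farther of two, 54 x 40 x 13 mm; bystander, origin at the centre of its underside; leave it where it is.
- tape_masking: roll of masking tape lying flat, 104 mm across, 25 mm high, behind the fixture; bystander, origin at the centre of its underside; leave it where it is.
Things that resemble listed ones, but are neither listed nor needed, are in the scene too. There is more than one size of the fixture; the one meant has the size given above.

How it is judged:
By the outcome, as a careful person would: the job done as asked, in the order asked, and still so for the second after the job is handed in, with the robot touching nothing.
It also fails if it takes over 48 s, if anything falls off the work surface, if the arm or the gripper's body presses on something with over 40 N, if the wrist force passes 120 N, or if a joint passes its speed limit or range.

### The arm

A 7-joint arm with a two-finger parallel gripper is mounted at the origin on a cart in front of the work surface, level with it; the furniture and walls round the work are solid. World frame = base frame: x ahead of the robot, y to its left, z up, the work surface at z = 0. Lengths are in mm, angles in rad, forces in N, time in s.
With the tool pointing down it reaches from about 425 to 875 mm from the base axis. Payload 8.4 kg.
Tool frame: the origin (TCP) lies midway between the tips of the shut fingers; the grasp point (between the pads) lies 19 mm behind it; z points along the fingers, y is the line along which they close (so a half turn about z gives the same grasp; the last joint's range is limited). The gripper opens to 87 mm and grips with 3 to 60 N. Pads are 19 mm wide; open, the fingers measure 117 mm over their backs; the gripper's body (75 mm by 190 mm) begins 51 mm behind the grasp point.
Start: joints at [-1.363, 0.333, 0.04, 1.465, -0.013, 1.343, -0.059], TCP at [196.307, 619.618, 222.546] pointing down, gripper open.
Joint ranges: [-2.58, 2.58], [-0.38, 2.09], [-1.3, 1.39], [0.25, 2.4], [-1.5, 4.64], [0.08, 2.09], [-2.65, 2.65]. Speed limits (rad/s): [2.22, 2.22, 2.79, 2.79, 3.14, 3.14, 3.14].

### API

Orientations are given as a rotation vector (axis times angle).
In Python, from plant import r gives the robot as it stands.
- The arm moves only by the tool servo_tool, never from a script. Its argument "commands" is a list that holds one entry, the list of rows, each a list of 7 numbers: the turn, a rotation vector about the tool's x, y, z in units of 5 degrees (1.0 is 5 degrees), then the shift along the tool's x, y, z in cm, then the opening, from 0 (shut) to 1 (fully open). A call has 1 to 12 rows; each row is the pose to reach, as a shift and turn from the pose commanded when the call began, along the tool's axes at that moment; what a row does not reach only later rows make up. A row lasts 1/12 s, in which the tool goes at most 41.7 mm and 7.16 degrees, less where a joint would pass 70% of its speed; a pose out of reach is approached as far as the arm can. A call with a gripper value outside its range is refused whole. The fingers move at their own pace and stop on an object; "force" is the grip in N (left out, the last holds). Time passes only in rows, so rows that repeat a pose let the fingers close. It gives the time, the measured TCP pose, the force, the opening and the grip force at its end, in the units of the state.
- r.get_state(): the state, without advancing time (a new reading comes with each control period).
- r.camera(name): name is "scene" or "side" or "wrist"; returns a dict with "img" (400x640x3 uint8, red, green, blue), "K" (3x3 intrinsics, pixels), "k1" (the pictures are not rectified: a ray, as slopes to the right and down, at radius r is drawn at 1 + k1 r^2 times it, then the intrinsics apply), "R" (3x3) and "t" (3): a world point X has camera coordinates R X + t. Camera axes: x right, y down, z forward; pixel columns grow to the right and rows downward; lengths in mm; the calibration is good to about 2 mm. A picture is of the moment at which its call begins. There is no depth.
- r.finish_job(): hands the job in; it is judged then, once.
The state is a dict: "clock": time; "joint_positions": joint angles; "qd": joint speeds; "joint_torque": joint torques, N m; "eef_pos": TCP position; "tcp_rot": TCP orientation; "contact_force": force on the tool from outside, world axes, zero at the start; "ft_torque": the same for the moment, N m; "finger_gap": opening from 0.0 (shut) to 1.0 (fully open); "grasp_force": force on a finger pad.
Only numpy, scipy, OpenCV 4.12 (cv2) and the standard library are available. Lean on these libraries where they do the work, as an engineer would, in place of code of your own. Each camera call takes 0.05 s, during which the arm holds its last target. There are 200 camera calls.

## Working session

There is one attempt and no reset: what is moved stays moved. The work goes in short steps, Python scripts to look and compute and a tool call to move; the robot and the scene stay as the last step left them, time stands still between calls to the robot, and variables do not carry over. Pictures are saved under pics/ and viewed, at most 10 in all, crops included, and the job is handed in when it is done.

Besides the shell and the picture viewer there is one more tool, called as name(argument=value, ...) on one line, values as JSON. servo_tool: Moves the arm, as the interface text tells. Its arguments: {"type":"object","properties":{"commands":{"type":"array","items":{"type":"array","items":{"type":"array","items":{"type":"number"}}}},"force":{"type":"number"}},"required":["commands"]}

```bash
mkdir -p pics; cat > h.py <<'E'
import numpy as np, cv2, json
from plant import r
from scipy.spatial.transform import Rotation as Ro
def snap(n,f):
    c=r.camera(n); cv2.imwrite(f'pics/{f}.png',c['img'][:,:,::-1])
    np.savez(f'pics/{f}.npz',**{k:np.array(c[k]) for k in('img','K','k1','R','t')}); return c
def load(f): return dict(np.load(f'pics/{f}.npz'))
def ray(c,u,v):
    K=c['K'];d=np.array([(u-K[0,2])/K[0,0],(v-K[1,2])/K[1,1]]);s=d.copy()
    for _ in range(20): s=d/(1+c['k1']*(s@s))
    R=c['R'];o=-R.T@c['t'];w=R.T@np.array([s[0],s[1],1]);return o,w/np.linalg.norm(w)
def onz(c,u,v,z):
    o,w=ray(c,u,v);return o+w*(z-o[2])/w[2]
def proj(c,X):
    p=c['R']@np.array(X,float)+c['t'];s=p[:2]/p[2];s=s*(1+c['k1']*(s@s));K=c['K'];return np.array([K[0,0]*s[0]+K[0,2],K[1,1]*s[1]+K[1,2]])
def tri(l):
    A=np.zeros((3,3));b=np.zeros(3)
    for c,u,v in l:
        o,w=ray(c,u,v);P=np.eye(3)-np.outer(w,w);A+=P;b+=P@o
    return np.linalg.solve(A,b)
E
python3 - <<'E'
from h import *
np.set_printoptions(precision=3,suppress=True)
for n in('scene','side','wrist'):
    c=snap(n,n+'0'); print(n,-c['R'].T@c['t'],c['K'][0,0])
print(r.get_state())
a=cv2.imread('pics/scene0.png');b=cv2.imread('pics/side0.png')
E
```

```text
scene [ 153.257 -390.355  682.913] 426.95029204075047
side [ 107.856 -735.66   451.67 ] 388.9618416826077
wrist [126.769 640.653 384.21 ] 342.44103340689026
{'clock': 0.15, 'joint_positions': array([-1.363,  0.334,  0.04 ,  1.466, -0.013,  1.343, -0.059]), 'qd': array([ 0.   , -0.001,  0.   , -0.004,  0.001,  0.   , -0.   ]), 'joint_torque': array([  0.003, -65.684,   1.337, -40.411,  -0.06 ,   0.042,   0.   ]), 'eef_pos': array([196.229, 619.281, 221.853]), 'tcp_rot': array([-0.48 , -3.105,  0.002]), 'contact_force': array([0.005, 0.243, 0.169]), 'ft_torque': array([-0.023,  0.003,  0.032]), 'grasp_force': 0.0, 'finger_gap': 0.9995822409364792}
```

View pics/scene0.png

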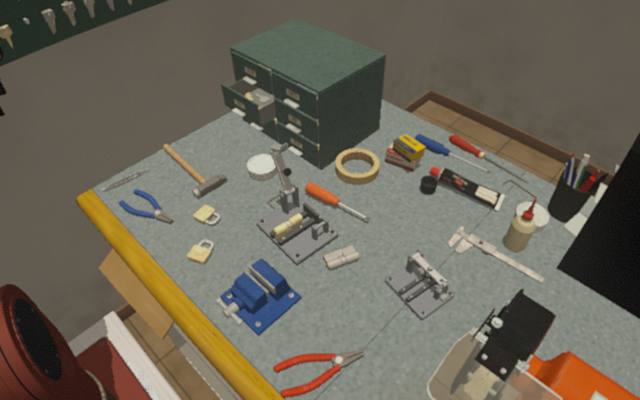

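View pics/side0.png

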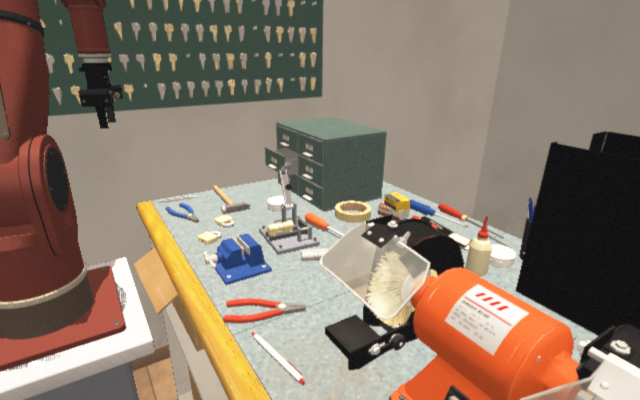

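The scene view shows the fixture at about (297,230), with a brass cylinder in its slot and the bar upright at about (283,170). A smaller decoy fixture sits at (420,285). I'll enlarge the fixture.

```bash
python3 - <<'E'
from h import *
np.set_printoptions(precision=1,suppress=True)
a=cv2.imread('pics/scene0.png')[130:270,240:360];b=cv2.imread('pics/side0.png')[155:265,245:335]
cv2.imwrite('pics/crop0.png',np.hstack([cv2.resize(a,(480,560),interpolation=2),cv2.resize(b,(300,367),interpolation=2).copy() if 0 else cv2.copyMakeBorder(cv2.resize(b,(315,385),interpolation=2),0,175,0,0,0)]))
c=load('scene0')
for p in [(297,230),(420,285),(258,228),(296,262),(338,235)]: print(p,onz(c,*p,12))
E
```

```text
(297, 230) [508.5  41.8  12. ]
(420, 285) [ 572.7 -217.1   12. ]
(258, 228) [456.9 103.9  12. ]
(296, 262) [452.4 -14.4  12. ]
(338, 235) [556.2 -27.8  12. ]
```

View pics/crop0.png

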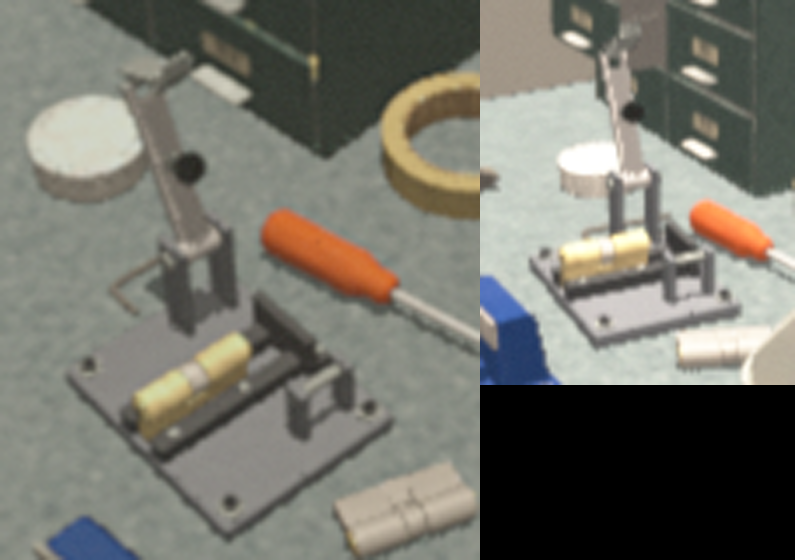

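The crop shows the plate corners at crop pixels (68,377), (228,535) and (390,420). The brass cylinder is in the slot and the bar leans back, its clip end at about (150,80). Next I'll get the rough pose and the path numbers.

```bash
python3 - <<'E'
from h import *
np.set_printoptions(precision=2,suppress=True)
c=load('scene0')
P=[onz(c,240+u/4,130+v/4,12) for u,v in((68,377),(228,535),(390,420))]
for p in P: print(p)
a=P[0]-P[1];b=P[2]-P[1];print(np.linalg.norm(a),np.linalg.norm(b),np.arctan2(-a[0],a[1]),np.arctan2(b[1],b[0]))
print('cab corner',onz(c,320,163,0),onz(c,222,110,0))
s=r.get_state();T=Ro.from_rotvec(s['tcp_rot']).as_matrix();print(T)
w=load('wrist0');print('cam in tool',T.T@(-w['R'].T@w['t']-s['eef_pos']));print((w['R']@T))
tgt=np.array([585,40,300]);print('move tool axes cm',T.T@(tgt-s['eef_pos'])/10)
E
```

```text
[461.98 113.23  12.  ]
[450.9  -18.76  12.  ]
[555.54 -27.08  12.  ]
132.4545833946276 104.96669301786922 -0.0836938558875905 -0.07929425860156288
cab corner [697.14 161.04   0.  ] [670.17 521.4    0.  ]
[[-0.95  0.3  -0.  ]
 [ 0.3   0.95 -0.  ]
 [-0.   -0.   -1.  ]]
cam in tool [  72.66   -0.82 -162.36]
[[-0.    1.    0.  ]
 [-0.96 -0.   -0.27]
 [-0.27 -0.    0.96]]
move tool axes cm [-54.56 -43.49  -7.75]
```

servo_tool(commands=[[[0,0,-0.5,-8,-5,0,0],[0,0,-1,-15,-10,0,0],[0,0,-1.5,-23,-16,0,0],[0,0,-2,-30,-21,0,0],[0,0,-2.5,-33,-27,0,0],[0,0,-2.58,-35,-31,0,0],[0,0,-2.58,-37,-35,0,0],[0,0,-2.58,-38,-39,1,0],[0,0,-2.58,-39.5,-43,2,0],[0,0,-2.58,-40.5,-47.4,4,0],[0,0,-2.58,-40.5,-47.4,5.2,0],[0,0,-2.58,-40.5,-47.4,5.2,0]]])

```text
clock: 1.15
eef_pos: [408.6, 175.8, 196.4]
tcp_rot: [0.128, 3.139, 0.001]
contact_force: [2.2, 0.3, 0.5]
finger_gap: 0.174
grasp_force: 0.0
```

servo_tool(commands=[[[0,0,0,-1.4,-4,0,0],[0,0,0,-2.8,-8,1,0],[0,0,0,-4.2,-11,2,0],[0,0,0,-4.2,-12.8,2.6,0],[0,0,0,-4.2,-12.8,2.6,0],[0,0,0,-4.2,-12.8,2.6,0]]])

```text
clock: 1.65
eef_pos: [439.6, 46.1, 170.4]
tcp_rot: [-0.132, -3.138, -0.0]
contact_force: [-0.1, 0.6, -0.0]
finger_gap: 0.004
grasp_force: 0.0
```

```bash
python3 - <<'E'
from h import *
np.set_printoptions(precision=2,suppress=True)
c=snap('wrist','w1');s=r.get_state();print(s['eef_pos'],s['tcp_rot'],s['clock'],s['qd'])
for n in('scene','side'): snap(n,n+'1')
fx=lambda x,y,z:np.array([535+.9967*x+.0814*y,43.6-.0814*x+.9967*y,z])
for p in((-79,-69,12),(31,69,12),(0,50,64)):print(proj(c,fx(*p)))
a=cv2.imread('pics/w1.png');cv2.imwrite('pics/w1v.png',cv2.resize(a,(800,500)))
E
```

```text
[439.84  47.31 170.7 ] [-0.13 -3.14 -0.  ] 1.7 [-0.02 -0.   -0.02 -0.01 -0.    0.    0.  ]
[252.12 200.12]
[388.07 299.86]
[380.28 301.12]
```

View pics/w1v.png

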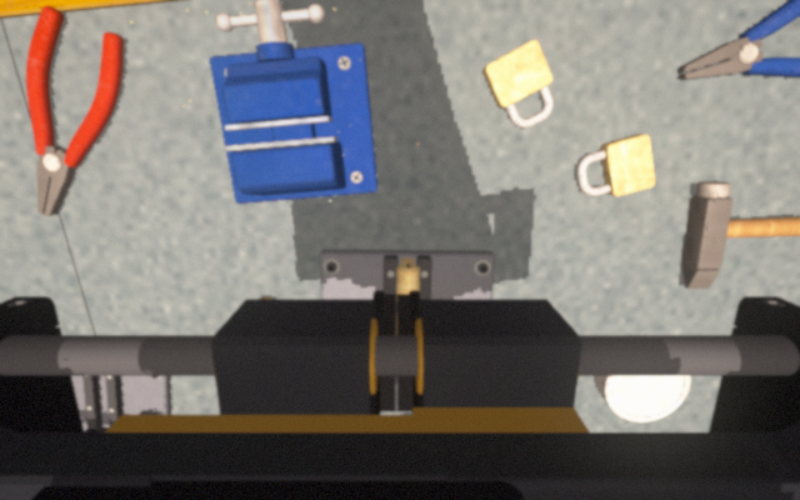

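The wrist view runs upside down relative to the robot, with image down being forward, and the gripper hides the fixture's far part. The plate's near corners are at original pixels (256,202) and (394,202), which matches the estimate. I'll move forward and up so the whole fixture is in view.

servo_tool(commands=[[[0,0,0,0,0,-3,0],[0,0,0,-2,0,-6,0],[0,0,0,-6,0.5,-6,0],[0,0,0,-9,0.7,-6,0],[0,0,0,-11.3,0.9,-6,0],[0,0,0,-11.3,0.9,-6,0],[0,0,0,-11.3,0.9,-6,0],[0,0,0,-11.3,0.9,-6,0]]])

```text
clock: 2.47
eef_pos: [552.8, 47.4, 230.4]
tcp_rot: [-0.126, -3.138, 0.001]
contact_force: [0.6, 0.5, 0.1]
finger_gap: 0.005
grasp_force: 0.0
```

```bash
python3 - <<'E'
from h import *
c=snap('wrist','w2');s=r.get_state();print(s['eef_pos'],s['tcp_rot'],s['clock'])
a=cv2.imread('pics/w2.png')[20:260,160:480];cv2.imwrite('pics/w2v.png',cv2.resize(a,(800,600),interpolation=2))
E
```

```text
[552.58477484  47.294731   230.62430176] [-1.26489022e-01 -3.13845399e+00 -4.12964511e-04] 2.5167
```

View pics/w2v.png

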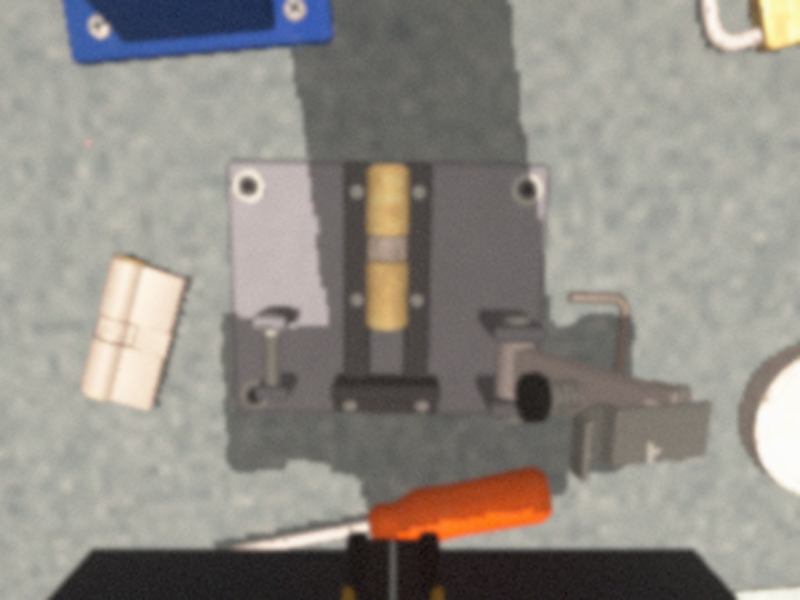

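The view shows the whole fixture, with these crop pixels: plate corners (231,163), (549,163) and (231,410); brass barrel from (387,163) to (387,330); stop's top edge at row 378; pin at (272,352). The bar leans left, with its clip at about (645,430).

```bash
python3 - <<'E'
from h import *
np.set_printoptions(precision=1,suppress=True)
c=load('w2');g=lambda u,v,z:onz(c,160+u/2.5,20+v/2.5,z)
A,B,C=g(231,163,12),g(549,163,12),g(231,410,12)
print(A,B,C,np.linalg.norm(B-A),np.linalg.norm(C-A))
pin=g(272,354,42);st=g(387,378,40);n=g(387,163,45);f=g(387,330,45);cy=(g(365,247,37)+g(410,247,37))/2
print('pin',pin,'stop',st,'near',n,'far',f,'mid',cy)
d=B-A;yaw=np.arctan2(-d[0],d[1]);e=C-A;print(yaw,np.arctan2(e[1],e[0]))
yaw=(yaw+np.arctan2(e[1],e[0])+np.arctan2((f-n)[1],(f-n)[0]))/3;print(yaw)
X=np.array([np.cos(yaw),np.sin(yaw),0]);Y=np.array([-X[1],X[0],0])
for nm,p,x,y in(('A',A,-79,-69),('B',B,-79,69),('C',C,31,-69),('pin',pin,0,-47),('stop',st,12,0)): print(nm,p-X*x-Y*y)
O=np.mean([p-X*x-Y*y for p,x,y in((A,-79,-69),(B,-79,69),(C,31,-69),(pin,0,-47),(st,12,0))],0);O[2]=0;print('O',O)
for p in(n,f,cy):print('fix',(p-O)@X,(p-O)@Y)
# bar angle: project bar_press line for angles in w2 & scene
for th in(1.65,1.75,1.85,1.95,2.05):
    e=-Y*np.cos(th)+np.array([0,0,1])*np.sin(th);H=O+Y*50+np.array([0,0,64.])
    q=H+e*95;print(th,q,(proj(c,q)-[160,20])*2.5,(proj(load('scene0'),q)-[240,130])*4,(proj(load('scene0'),H)-[240,130])*4)
E
```

```text
[454.5 -13.8  12. ] [465.4 120.2  12. ] [560.7 -27.7  12. ] 134.43242342242152 107.11792314404849
pin [532.2  -1.4  42. ] stop [546.5  45.   40. ] near [461.6  52.   45. ] far [525.8  46.7  45. ] mid [493.4  49.6  37. ]
-0.08105825044014683 -0.13080857293535736
-0.09813301769535947
A [539.9  47.2  12. ]
B [537.2  43.8  12. ]
C [536.6  44.   12. ]
pin [536.8  45.3  42. ]
stop [534.5  46.2  40. ]
O [537.   45.3   0. ]
fix -75.69567638734289 -0.6889778382674463
fix -11.278275488794273 0.3160659143905521
fix -43.80475687519493 -0.034509304992948034
1.65 [542.6 102.5 158.7] [587.  426.8] [174.   94.4] [197.7 243.3]
1.75 [543.6 111.9 157.5] [619.3 426.3] [162.5  86.8] [197.7 243.3]
1.85 [544.5 121.1 155.3] [649.7 425.1] [151.5  81. ] [197.7 243.3]
1.95 [545.4 130.1 152.3] [677.6 423. ] [141.2  77. ] [197.7 243.3]
2.05 [546.2 138.6 148.3] [702.6 420.3] [131.7  74.8] [197.7 243.3]
```

```bash
python3 - <<'E'
from h import *
np.set_printoptions(precision=0,suppress=True)
for n in('scene0','side0'):
    c=load(n);hsv=cv2.cvtColor(c['img'],cv2.COLOR_RGB2HSV);m=cv2.inRange(hsv,(105,120,40),(130,255,255))
    N,l,st,ce=cv2.connectedComponentsWithStats(m);i=max((k for k in range(1,N) if 200<ce[k][0]<310 and 200<ce[k][1]<330),key=lambda k:st[k,4]);print(n,st[i])
    ys,xs=np.where(l==i);t=ys.argmin();print('top',xs[t],ys[t])
    for k in (t,xs.argmax()):
        for z in(40,60,80,100):print(z,onz(c,xs[k],ys[k],z),end=';')
    print()
E
```

```text
scene0 [ 221  260   80   75 2504]
top 260 260
40 [397.  21.  40.];60 [389.   9.  60.];80 [382.  -4.  80.];100 [374. -17. 100.];40 [394. -88.  40.];60 [387. -98.  60.];80 [ 379. -107.   80.];100 [ 372. -117.  100.];
side0 [ 216  234   55   50 1573]
top 246 234
40 [401.  47.  40.];60 [386.   9.  60.];80 [372. -29.  80.];100 [358. -67. 100.];40 [ 384. -119.   40.];60 [ 370. -149.   60.];80 [ 357. -179.   80.];100 [ 344. -209.  100.];
```

The vise is only 60 mm high, so the gripper body clears it. Moving to behind the cylinder.

servo_tool(commands=[[[0,0,0,4,0,0,0],[0,0,0,8,-0.1,0,0],[0,0,0,11.53,-0.26,2,0],[0,0,0,11.53,-0.26,6,0],[0,0,0,11.53,-0.26,10,0],[0,0,0,11.53,-0.26,14,0],[0,0,0,11.53,-0.26,17,0],[0,0,0,11.53,-0.26,19,0],[0,0,0,11.53,-0.26,20.1,0],[0,0,0,11.53,-0.26,20.1,0],[0,0,0,11.53,-0.26,20.1,0]]])

```text
clock: 3.43
eef_pos: [437.6, 53.6, 29.9]
tcp_rot: [-0.128, -3.138, -0.0]
contact_force: [0.2, 0.9, 0.4]
finger_gap: 0.006
grasp_force: 0.0
```

servo_tool(commands=[[[0,0,0,-1,0,0,0],[0,0,0,-1.5,0,0,0],[0,0,0,-1.9,0,0,0],[0,0,0,-2.2,0,0,0],[0,0,0,-2.5,0,0,0],[0,0,0,-2.8,0,0,0],[0,0,0,-3.1,0,0,0],[0,0,0,-3.4,0,0,0],[0,0,0,-3.6,0,0,0],[0,0,0,-3.6,0,0,0]]])

```text
clock: 4.27
eef_pos: [474.6, 50.4, 29.6]
tcp_rot: [0.128, 3.139, -0.0]
contact_force: [0.7, -0.1, 0.1]
finger_gap: 0.005
grasp_force: 0.0
```

servo_tool(commands=[[[0,0,0,-0.1,0,0,0],[0,0,0,-0.2,0,0,0],[0,0,0,-0.3,0,0,0],[0,0,0,-0.3,0,0,0]]])

```text
clock: 4.6
eef_pos: [476.3, 50.3, 29.4]
tcp_rot: [-0.128, -3.137, 0.0]
contact_force: [-5.3, 1.0, 3.1]
finger_gap: 0.003
grasp_force: 2.4
```

```bash
python3 - <<'E'
from h import *
s=r.get_state();print(s['eef_pos'],s['contact_force'])
c=snap('scene','s2');a=c['img'][170:270,250:350,::-1];cv2.imwrite('pics/s2v.png',cv2.resize(a,(600,600),interpolation=2))
E
```

```text
[476.28886279  50.28340326  29.42476189] [-5.27155285  1.00716489  3.06085688]
```

View pics/s2v.png

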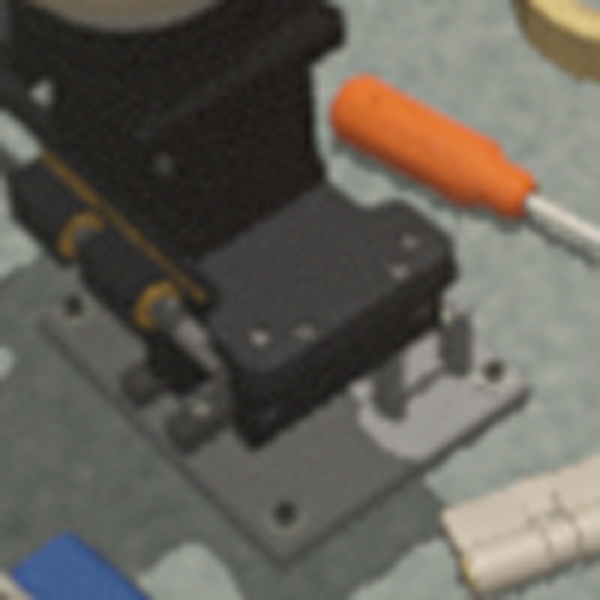

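The gripper hides the cylinder in this view, but the force has risen to 5 N. I'll press slightly harder to confirm the stop.

servo_tool(commands=[[[0,0,0,-0.1,0,0,0],[0,0,0,-0.2,0,0,0],[0,0,0,-0.3,0,0,0],[0,0,0,-0.3,0,0,0],[0,0,0,-0.3,0,0,0]]])

```text
clock: 5.07
eef_pos: [476.4, 50.3, 28.8]
tcp_rot: [-0.127, -3.132, 0.0]
contact_force: [-15.7, 1.7, 11.1]
finger_gap: 0.008
grasp_force: 8.1
```

The force rose to 16 N with no movement, so the cylinder is home. I'll back off, rise and check from above.

servo_tool(commands=[[[0,0,0,1,0,0,0],[0,0,0,3,0,0,0],[0,0,0,3,0,-3,0],[0,0,0,3,0,-7,0],[0,0,0,3,0,-11,0],[0,0,0,2,0,-15,0],[0,0,0,-1,0,-18,0],[0,0,0,-4,0,-20,0],[0,0,0,-7,0,-20,0],[0,0,0,-7,0,-20,0],[0,0,0,-7,0,-20,0]]])

```text
clock: 5.98
eef_pos: [551.0, 43.8, 229.2]
tcp_rot: [0.13, 3.138, -0.003]
contact_force: [-0.6, -0.4, -0.8]
finger_gap: 0.006
grasp_force: 0.0
```

```bash
cat >> h.py <<'E'
O=np.array([537,45,0.]);yaw=-0.09
X=np.array([np.cos(yaw),np.sin(yaw),0]);Y=np.array([-X[1],X[0],0]);Z=np.array([0,0,1.])
def F(x,y,z):return O+X*x+Y*y+Z*z
def bar(th,s=75,h=4):
    return F(0,50,64)+s*(-Y*np.cos(th)+Z*np.sin(th))+h*(Y*np.sin(th)+Z*np.cos(th))
def tool(t,sg=1): # finger axis leaning left by t, tool y along sg*X
    d=-Y*np.sin(t)-Z*np.cos(t);y=sg*X;return np.column_stack([np.cross(y,d),y,d])
def delta(s,p,T=None):
    T0=Ro.from_rotvec(s['tcp_rot']).as_matrix();T=T0 if T is None else T
    return Ro.from_matrix(T0.T@T).as_rotvec()/np.radians(5),T0.T@(p-s['eef_pos'])/10
E
python3 - <<'E'
from h import *
np.set_printoptions(precision=2,suppress=True)
c=snap('wrist','w3');s=r.get_state();print(s['eef_pos'],s['tcp_rot'],s['clock'],s['joint_positions'],s['contact_force'])
a=cv2.imread('pics/w3.png')[20:260,160:480];cv2.imwrite('pics/w3v.png',cv2.resize(a,(800,600),interpolation=2))
for sg in(1,-1):
  for t in(0,0.6):
    print(sg,t,delta(s,bar(1.95),tool(t,sg)))
print(bar(1.95),bar(1.95,95),bar(0))
E
```

```text
[549.88  43.87 229.1 ] [-0.13 -3.14  0.  ] 6.0333 [-0.73  0.14  0.63  1.72 -0.08  1.31  1.41] [-1.52 -0.36  0.25]
1 0 (array([-0.01,  0.01, 18.09]), array([1.23, 8.17, 9.68]))
1 0.6 (array([ 5.4 , -5.36, 17.49]), array([1.23, 8.17, 9.68]))
-1 0 (array([ -0.01,  -0.01, -17.91]), array([1.23, 8.17, 9.68]))
-1 0.6 (array([  5.35,   5.39, -17.33]), array([1.23, 8.17, 9.68]))
[544.32 126.15 132.19] [544.99 133.52 150.77] [534.75  20.1   68.  ]
```

View pics/w3v.png

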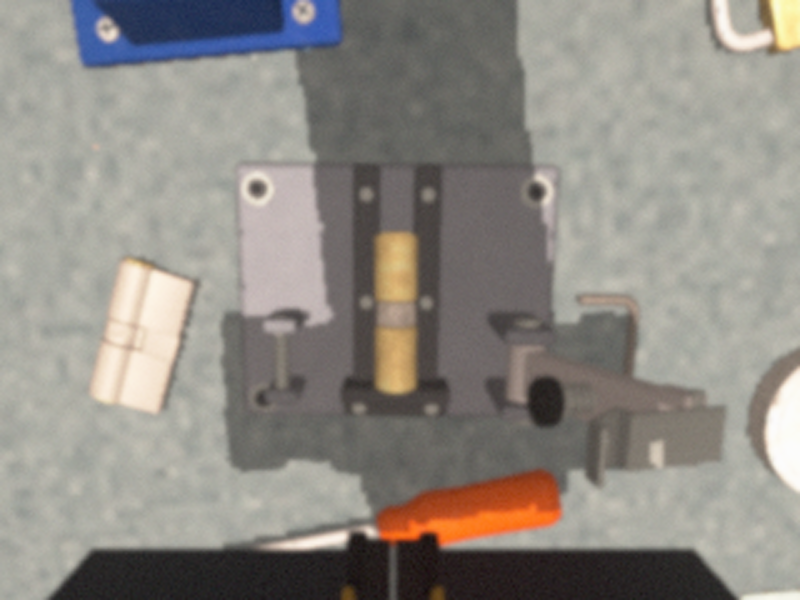

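The picture shows the barrel from (396,233) to (396,393), now against the stop at row 380, so the cylinder is home. The bar hasn't moved. Next I turn the tool and tilt it to get behind the bar.

servo_tool(commands=[[[0.4,-0.4,1.3,0,0.5,-2,0],[0.8,-0.8,2.6,0.2,1,-3.1,0],[1.2,-1.2,3.9,0.4,2,-3.1,0],[1.6,-1.6,5.2,0.6,4,-3.1,0],[2,-2,6.6,0.8,6,-3.1,0],[2.5,-2.5,8,1,8,-3.1,0],[2.9,-2.9,9.4,1.2,10,-3.1,0],[3.3,-3.3,10.8,1.4,12,-3.1,0],[3.8,-3.8,12.2,1.6,13.5,-3.1,0],[4.2,-4.2,13.5,1.8,14.5,-3.1,0],[4.6,-4.6,14.9,1.8,14.5,-3.1,0],[5,-5,16.2,1.8,14.5,-3.1,0]]])

```text
clock: 7.03
eef_pos: [542.6, 191.5, 260.5]
tcp_rot: [1.834, 2.0, -0.561]
contact_force: [-0.1, 0.5, 0.0]
finger_gap: 0.003
grasp_force: 0.0
```

```bash
python3 - <<'E'
from h import *
np.set_printoptions(precision=2,suppress=True)
s=r.get_state();print(s['eef_pos'],s['joint_positions'])
T=tool(.6);p=bar(1.95)+9.5*T[:,0]
n=Y*np.sin(1.95)+Z*np.cos(1.95)
for q in(p-60*T[:,2]+25*T[:,0],p+20*T[:,0]):print(q,delta(s,q,T))
E
```

```text
[542.6  191.54 260.55] [-1.12  0.41  0.59  1.47  0.24  1.61 -0.47]
[549.93 188.25 162.23] (array([ 0.61, -0.56,  1.85]), array([4.77, 1.13, 8.56]))
[546.51 150.4  115.53] (array([ 0.61, -0.56,  1.85]), array([ 4.02,  0.71, 14.52]))
```

servo_tool(commands=[[[0.3,-0.3,0.9,2,0.5,3,0],[0.6,-0.6,1.85,4,1,6,0],[0.6,-0.6,1.85,4.8,1.1,8.6,0],[0.6,-0.6,1.85,4.5,0.9,11,0],[0.6,-0.6,1.85,4.2,0.8,13,0],[0.6,-0.6,1.85,4,0.7,14.5,0],[0.6,-0.6,1.85,4,0.7,14.5,0],[0.6,-0.6,1.85,4,0.7,14.5,0]]])

```text
clock: 7.7
eef_pos: [546.7, 148.9, 116.1]
tcp_rot: [1.967, 1.804, -0.613]
contact_force: [0.1, -0.3, 0.7]
finger_gap: 0.005
grasp_force: 0.0
```

```bash
python3 - <<'E'
from h import *
np.set_printoptions(precision=2,suppress=True)
s=r.get_state();print(s['eef_pos'],s['clock'])
c=snap('scene','s3');d=snap('side','d3')
a=c['img'][110:270,230:350,::-1];b=d['img'][130:260,250:347,::-1]
cv2.imwrite('pics/s3v.png',np.hstack([cv2.resize(a,(420,560),interpolation=2),cv2.resize(b,(380,560),interpolation=2)]))
# plan along arc
for th,t in((1.9,.6),(1.7,.6),(1.5,.6),(1.3,.5),(1.1,.4),(.9,.3),(.7,.2),(.5,.1),(.3,0),(.15,0)):
    T=tool(t);print(th,delta(s,bar(th)+9.5*T[:,0]*max(0,np.cos(1.57-th+t-1.57+1.57) if 0 else 1),T))
E
```

```text
[546.7  148.92 116.06] 7.7
1.9 (array([0.01, 0.03, 0.04]), array([-2.22, -0.04,  0.04]))
1.7 (array([0.01, 0.03, 0.04]), array([-3.64, -0.05,  0.51]))
1.5 (array([0.01, 0.03, 0.04]), array([-4.94, -0.05,  1.26]))
1.3 (array([0.  , 1.18, 0.04]), array([-6.08, -0.05,  2.15]))
1.1 (array([0.  , 2.32, 0.04]), array([-7.  , -0.06,  3.25]))
0.9 (array([0.  , 3.47, 0.04]), array([-7.67, -0.06,  4.51]))
0.7 (array([-0.  ,  4.61,  0.04]), array([-8.08, -0.06,  5.87]))
0.5 (array([-0.  ,  5.76,  0.04]), array([-8.2 , -0.06,  7.28]))
0.3 (array([-0.01,  6.91,  0.04]), array([-8.02, -0.07,  8.69]))
0.15 (array([-0.01,  6.91,  0.04]), array([-7.66, -0.06,  9.75]))
```

View pics/s3v.png

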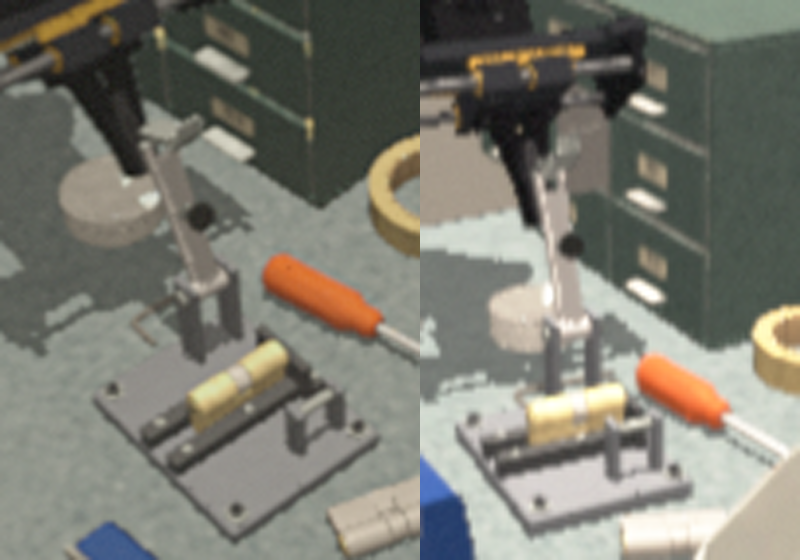

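The finger is left of the bar and clear of it, at crop pixel (135,175), and its tip is level with the press area. Now I swing the bar.

servo_tool(commands=[[[0,0,0,-1,0,0,0],[0,0,0,-2.2,0,0,0],[0,0,0,-3,0,0.3,0],[0,0,0,-3.6,0,0.5,0],[0,0,0,-4.3,0,0.9,0],[0,0,0,-4.9,0,1.3,0],[0,0.6,0,-5.5,0,1.7,0],[0,1.2,0,-6.1,0,2.2,0],[0,1.8,0,-6.6,0,2.7,0],[0,2.3,0,-7,0,3.3,0],[0,2.3,0,-7,0,3.3,0]]])

```text
clock: 8.72
eef_pos: [540.6, 68.8, 129.0]
tcp_rot: [2.099, 1.914, -0.426]
contact_force: [0.1, -1.5, 0.2]
finger_gap: 0.008
grasp_force: 0.0
```

```bash
python3 - <<'E'
from h import *
np.set_printoptions(precision=2,suppress=True)
s=r.get_state();print(s['eef_pos'],s['clock'])
c=snap('scene','s4');d=snap('side','d4')
a=c['img'][110:270,230:350,::-1];b=d['img'][130:260,250:347,::-1]
cv2.imwrite('pics/s4v.png',np.hstack([cv2.resize(a,(420,560),interpolation=2),cv2.resize(b,(380,560),interpolation=2)]))
for th,t,o in((.9,.3,8),(.7,.2,6),(.5,.1,4),(.3,0,2),(.2,0,0),(.12,0,0),(.05,0,0),(-.02,0,0)):
    T=tool(t);print(th,delta(s,bar(th)+o*T[:,0],T))
E
```

```text
[540.59  68.83 129.  ] 8.7167
0.9 (array([-0.01,  1.15, -0.02]), array([-0.67, -0.14,  0.95]))
0.7 (array([-0.01,  2.3 , -0.02]), array([-1.54, -0.14,  2.26]))
0.5 (array([-0.01,  3.44, -0.02]), array([-2.12, -0.14,  3.71]))
0.3 (array([-0.01,  4.59, -0.02]), array([-2.4 , -0.13,  5.25]))
0.2 (array([-0.01,  4.59, -0.02]), array([-2.51, -0.13,  6.08]))
0.12 (array([-0.01,  4.59, -0.02]), array([-2.4 , -0.13,  6.67]))
0.05 (array([-0.01,  4.59, -0.02]), array([-2.26, -0.13,  7.17]))
-0.02 (array([-0.01,  4.59, -0.02]), array([-2.09, -0.13,  7.67]))
```

View pics/s4v.png

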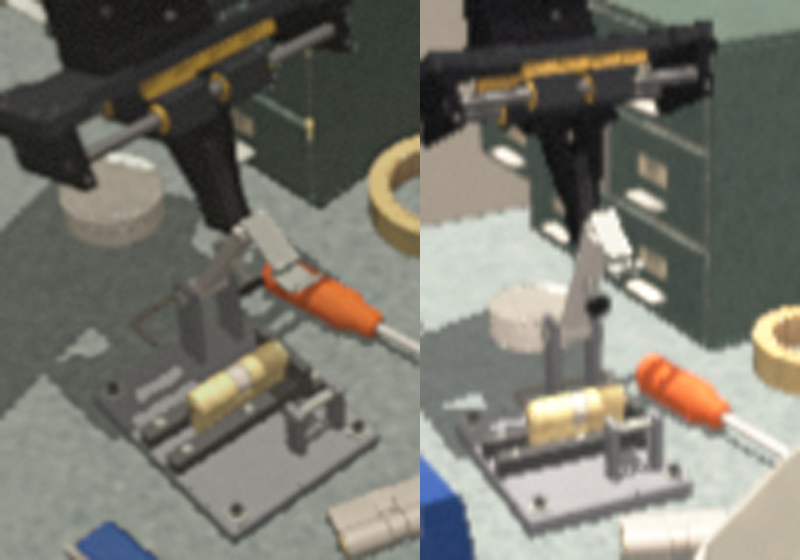

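The bar is about halfway down, with the finger behind its upper face and the clip swinging ahead of it. Continuing down.

servo_tool(commands=[[[0,0.6,0,-0.4,-0.1,0.5,0],[0,1.2,0,-0.7,-0.1,1,0],[0,1.7,0,-1.1,-0.1,1.6,0],[0,2.3,0,-1.5,-0.1,2.3,0],[0,2.9,0,-1.8,-0.1,3,0],[0,3.4,0,-2.1,-0.1,3.7,0],[0,4,0,-2.3,-0.1,4.5,0],[0,4.6,0,-2.4,-0.1,5.2,0],[0,4.6,0,-2.5,-0.1,5.7,0],[0,4.6,0,-2.5,-0.1,6,0],[0,4.6,0,-2.5,-0.1,6,0]]])

```text
clock: 9.73
eef_pos: [535.4, 27.7, 82.0]
tcp_rot: [2.314, 2.125, -0.007]
contact_force: [-0.2, 0.3, -0.3]
finger_gap: 0.005
grasp_force: 0.0
```

```bash
python3 - <<'E'
from h import *
np.set_printoptions(precision=2,suppress=True)
s=r.get_state();print(s['eef_pos'],s['clock'],s['contact_force'])
c=snap('scene','s5');d=snap('side','d5')
a=c['img'][110:270,230:350,::-1];b=d['img'][130:260,250:347,::-1]
cv2.imwrite('pics/s5v.png',np.hstack([cv2.resize(a,(420,560),interpolation=2),cv2.resize(b,(380,560),interpolation=2)]))
for th,t,o in((.2,0,0),(.12,0,0),(.05,0,0),(-.02,0,0),(-.04,0,0)):
    T=tool(t);print(th,delta(s,bar(th)+o*T[:,0],T))
E
```

```text
[535.4   27.69  81.98] 9.7333 [-0.23  0.34 -0.31]
0.2 (array([-0.03,  0.04,  0.06]), array([-0.53,  0.  , -0.08]))
0.12 (array([-0.03,  0.04,  0.06]), array([-0.66,  0.  ,  0.51]))
0.05 (array([-0.03,  0.04,  0.06]), array([-0.73,  0.  ,  1.03]))
-0.02 (array([-0.03,  0.04,  0.06]), array([-0.76,  0.  ,  1.55]))
-0.04 (array([-0.03,  0.04,  0.06]), array([-0.77,  0.  ,  1.7 ]))
```

View pics/s5v.png

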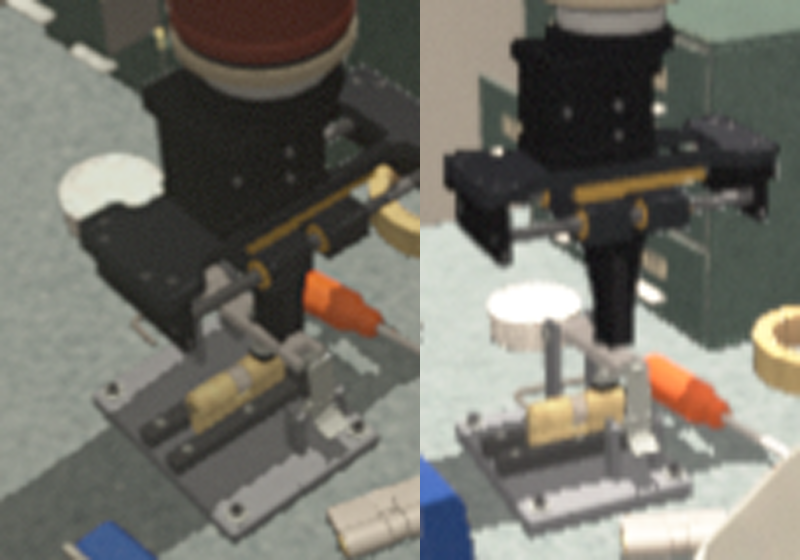

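The bar is at about 0.2, with the clip at (320,400) standing just outside the pin. The finger is on the bar's bare part, so I start pressing in steps.

servo_tool(commands=[[[0,0,0,-0.4,0,0,0],[0,0,0,-0.7,0,0.2,0],[0,0,0,-0.7,0,0.5,0],[0,0,0,-0.7,0,0.8,0],[0,0,0,-0.7,0,1,0],[0,0,0,-0.7,0,1.2,0],[0,0,0,-0.7,0,1.2,0]]])

```text
clock: 10.42
eef_pos: [535.5, 19.0, 70.9]
tcp_rot: [2.316, 2.122, -0.002]
contact_force: [-1.0, -1.8, 2.4]
finger_gap: 0.005
grasp_force: 1.1
```

servo_tool(commands=[[[0,0,0,0,0,0.1,0],[0,0,0,0,0,0.2,0],[0,0,0,0,0,0.3,0],[0,0,0,0,0,0.4,0],[0,0,0,0,0,0.4,0]]])

```text
clock: 10.83
eef_pos: [535.5, 19.1, 67.3]
tcp_rot: [2.316, 2.122, -0.002]
contact_force: [-2.7, -3.6, 7.6]
finger_gap: 0.009
grasp_force: 3.8
```

servo_tool(commands=[[[0,0,0,0,0,0.1,0],[0,0,0,0,0,0.2,0],[0,0,0,0,0,0.3,0],[0,0,0,0,0,0.4,0],[0,0,0,0,0,0.4,0]]])

```text
clock: 11.25
eef_pos: [535.7, 19.0, 64.7]
tcp_rot: [-2.316, -2.122, 0.001]
contact_force: [-9.5, -4.6, 26.3]
finger_gap: 0.004
grasp_force: 13.2
```

The force reached 26 N at z 64.7, which is the bar's end stop (-0.045), so the clip should have snapped in. I'll ease off in steps and watch where contact ends: near z 68.5 if latched, 75 if not.

servo_tool(commands=[[[0,0,0,0,0,-0.3,0],[0,0,0,0,0,-0.6,0],[0,0,0,0,0,-0.6,0]]])

```text
clock: 11.5
eef_pos: [535.6, 19.9, 69.4]
tcp_rot: [2.315, 2.123, -0.0]
contact_force: [0.3, 0.3, -0.6]
finger_gap: 0.004
grasp_force: 0.0
```

servo_tool(commands=[[[0,0,0,0,0,-0.2,0],[0,0,0,0,0,-0.3,0],[0,0,0,0,0,-0.3,0]]])

```text
clock: 11.75
eef_pos: [535.1, 20.2, 71.8]
tcp_rot: [-2.315, -2.124, 0.002]
contact_force: [0.4, -0.5, 0.0]
finger_gap: 0.008
grasp_force: 0.0
```

servo_tool(commands=[[[0,0,0,0,0,-0.2,0],[0,0,0,0,0,-0.2,0]]])

```text
clock: 11.92
eef_pos: [535.3, 20.0, 74.0]
tcp_rot: [-2.315, -2.123, 0.002]
contact_force: [0.5, 0.7, 0.5]
finger_gap: 0.012
grasp_force: 0.0
```

Contact had already ended at z 69.4, so the bar is holding itself down near 0.01. A half-caught bar would still have been touching up to z 70.3. I'll retreat and compare the scene with the first picture.

servo_tool(commands=[[[0,0,0,0,0,-3,0],[0,0,0,0,0,-7,0],[0,0,0,0,0,-11,0],[0,0,0,0,0,-15,0],[0,0,0,4,0,-17,0],[0,0,0,8,0,-17,0],[0,0,0,12,0,-17,0],[0,0,0,15,0,-17,0],[0,0,0,15,0,-17,0],[0,0,0,15,0,-17,0]]])

```text
clock: 12.75
eef_pos: [547.9, 171.6, 243.2]
tcp_rot: [-2.311, -2.128, 0.003]
contact_force: [-0.1, -0.5, -0.3]
finger_gap: -0.001
grasp_force: 0.0
```

```bash
python3 - <<'E'
from h import *
np.set_printoptions(precision=1,suppress=True)
c=snap('scene','s9');c0=load('scene0')
for n,lo,hi,bx in(('orange',(5,150,120),(15,255,255),(300,175,375,225)),('brass',(20,60,120),(35,180,255),(265,205,320,245)),('tape',(18,40,120),(35,180,255),(330,145,385,185)),('nickel',(0,0,150),(179,40,255),(318,240,362,272))):
    for k in(c0,c):
        m=cv2.inRange(cv2.cvtColor(k['img'],cv2.COLOR_RGB2HSV),lo,hi);w=np.zeros_like(m);x,y,X2,Y2=bx;w[y:Y2,x:X2]=1;ys,xs=np.where(m*w);print(n,len(xs),xs.mean(),ys.mean())
# bar edge profile: bright bar pixels along line between hinge and pin end vs predictions
for th in(0.01,.1):
    print(th,[proj(c,bar(th,s,4)) for s in(20,65,90)])
g=c['img'].astype(int).sum(2)//3
for s in(30,65,80,90):
    u,v=proj(c,bar(0.01,s,4)).round().astype(int);print(s,u,v,g[v-9:v+10,u])
s=r.get_state();print(s['clock'],s['eef_pos'],s['contact_force'])
E
```

```text
orange 331 321.4561933534743 193.54682779456192
orange 337 321.15430267062317 193.89317507418397
brass 220 287.7 224.0818181818182
brass 202 293.4207920792079 221.59405940594058
tape 593 357.0337268128162 163.3726812816189
tape 614 356.94625407166126 163.70195439739413
nickel 294 341.07142857142856 254.7482993197279
nickel 504 342.51984126984127 254.2718253968254
0.01 [array([295.3, 194.8]), array([309.4, 206.9]), array([317.7, 213.9])]
0.1 [array([295.1, 194. ]), array([309.1, 204.7]), array([317.3, 210.9])]
30 298 197 [117 112 103 101 121 161 189 195 194 194 194 194 194 195 186 156 116  84
  82]
65 309 207 [130 135 133 142 166 190 197 197 196 194 194 192 195 194 177 139 114  96
  96]
80 314 211 [139 132 134 145 163 187 196 194 197 198 195 173 146 168 190 181 138 109
  83]
90 318 214 [138 134 138 147 168 191 189 153 107 106 147 166 161 137 110  90  80  69
  71]
12.8 [548.2 169.5 243.4] [-0.2 -1.3  1. ]
```

```bash
python3 -c "
from plant import r
print(r.finish_job())"
```

```text
the job is handed in; nothing more can be done
None
```

I pushed the cylinder fully home and closed the bar, and I handed the job in at about 13 s. The clip appears latched from where the bar rests; I had no picture views left to see it directly, but the screwdriver, tape roll and nickel cylinder look unmoved in the final camera comparison.

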